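Take up a drum brake's star wheel until the shoe is snug

ROBOT

A 6-joint arm with a two-finger parallel gripper is mounted at the origin on the work surface. World frame = base frame: x ahead of the robot, y to its left, z up, the work surface at z = 0. Lengths are in m, angles in rad, forces in N, time in s.
With the tool pointing down it reaches from about 0.425 to 0.925 m from the base axis. Payload 12.5 kg.
Tool frame: the origin (TCP) lies on the centre line of the jaws, within the pads' length; the fingertips stand 22 mm ahead of it and the grasp point (between the pads) lies 3 mm ahead of it; z points along the fingers, y is the line along which they close (so a half turn about z gives the same grasp; the last joint's range is limited). The gripper opens to 85 mm and grips with 20 to 120 N. Pads are 22 mm wide; open, the fingers measure 114 mm over their backs; the gripper's body (76 mm by 85 mm) begins 54 mm behind the grasp point. The pads swing forward as they close: fully open they stand 13 mm farther back than shut.
Start: joints at [-1.317, 0.491, 1.559, -0, 1.092, -0.106], TCP at [0.22, -0.585, 0.215] pointing down, gripper open.
Joint ranges: [-3.1, 3.1], [-0.84, 2.19], [0.05, 2.79], [-1.13, 4.28], [0.06, 2.93], [-2.69, 2.69]. Speed limits (rad/s): [2.22, 2.22, 2.79, 3.14, 3.14, 3.14].

INTERFACE

Orientations are given as a 3x3 rotation matrix whose columns are the frame's x, y, z axes.
In Python, from station import env gives the robot as it stands.
- The arm moves only by the shell command python3 -m inch 'ROWS' [OPENING] [FORCE]. ROWS is JSON, a list of rows, each an object with "slide": the shift along the world's x, y, z scaled (see below), a list of three; "twist": the turn about the world's z scaled (see below). In form: [{"slide": [dx, dy, dz], "twist": twist}, ...]. A call has 1 to 8 rows; each row is the pose to reach, as a shift and turn from the pose commanded when the call began; what a row does not reach only later rows make up. The controller multiplies each number of a shift by 30 cm and each number of a turn by 30 degrees. A row lasts 1/12 s, in which the tool goes at most 41.7 mm and 7.16 degrees, less where a joint would pass 70% of its speed; a pose out of reach is approached as far as the arm can. A call with a number of a shift or a turn outside -1 to 1 is refused whole. A call with a gripper value outside its range is refused whole. OPENING is the opening, from -1 (shut) to 1 (fully open), so that 0 is half open, set as the call begins (- or left out, the last holds). The fingers move at their own pace and stop on an object; FORCE is the grip in N (left out, the last holds). Time passes only in rows, so rows that repeat a pose let the fingers close. It gives the time, the measured TCP pose, the force, the opening and the grip force at its end, in the units of the state.
- env.read_state(): the state, without advancing time (a new reading comes with each control period).
- env.grab_frame(name): name is "side" or "top"; returns the picture (400x640x3 uint8, red, green, blue); there is no depth.
- env.camera_model(name): a dict with "K" (3x3 intrinsics, pixels), "k1" (the pictures are not rectified: a ray, as slopes to the right and down, at radius r is drawn at 1 + k1 r^2 times it, then the intrinsics apply), "R" (3x3) and "t" (3): a world point X has camera coordinates R X + t. Camera axes: x right, y down, z forward; pixel columns grow to the right and rows downward; lengths in m; the calibration is good to about 2 mm. A picture is of the moment at which its call begins. camera_model takes no time and is no camera call.
- env.job_done(): hands the job in; it is judged then, once.
The state is a dict: "clock": time; "q": joint angles; "joint_velocities": joint speeds; "tau": joint torques, N m; "tcp_pos": TCP position; "eef_rot": TCP orientation; "force": force on the tool from outside, world axes, zero at the start; "wrist_torque": the same for the moment, N m; "width": opening from 0.0 (shut) to 1.0 (fully open); "finger_force": force on a finger pad.
Only numpy, scipy, OpenCV 4.12 (cv2) and the standard library are available. Lean on these libraries where they do the work, as an engineer would, in place of code of your own. Each camera call takes 0.05 s, during which the arm holds its last target. There are 200 camera calls.

TASK

Take the brake adjusting tool out of its wooden block, put its blade down through the narrow slot in the backing plate of the cut-away drum brake and push the star wheel round tooth by tooth, in the direction that moves the shoe out, until the shoe is snug on the drum: the wheel gives no further under a firm steady push of about 12 N held for half a second. Never load the brake with more than 25 N, turn the wheel only with the tool and do not touch it with the fingers. Then stand the tool back fully home in its block, let go, and leave everything else on the bench alone.

Things in the scene. Friction and masses are not known exactly. Their poses are not given: they have to be found in the camera images.
- brake: cut-away teaching model of a drum brake, fixed to the bench (place and heading vary). Origin: on the bench under the slot's centre. Grey steel backing plate 100 mm (x) by 120 mm (y), 4 mm thick, lies level, upper face 104 mm above the bench, on a closed housing; on its +x side stand the curved brown-lined shoe and, outside it, a piece of dark drum wall 74 mm high
- slot (a point): centre of the slot in the backing plate, at the plate's upper face; axes as the brake's. The slot is 28 mm long along the brake's y and 14 mm wide along its x. Pushing the top of the star wheel in the brake's +y direction advances it (shoe outwards). The slot lets the blade turn the wheel about one tooth a stroke: then lift out, go back and enter the next gap
- axle (a point): centre of the steel star wheel, 36 mm under the slot's centre; its axle lies along the brake's x. 10 teeth, 60 mm across the tips (they pass 2 mm under the plate's lower face), each a radial bar 4 mm thick and 9 mm wide (along x) on a hub 30 mm across and 14 mm wide. A blade 18 mm below the plate's upper face clears the hub by 3 mm
- star_wheel (a joint): turn of the star wheel, rad, growing as it is advanced. At value j the teeth stand at angles j + 0.628 k from straight up, leaning towards the brake's +y. It turns stiffly (2 to 5 N at the teeth) and stays where it is left. Its stop (shoe on drum) is to be found by feel, 1 to 2.2 rad beyond the start; the stop is hard
- lining (a point): middle of the shoe lining's outer face, 68 mm above the bench. It moves along the brake's +x, 2.5 mm for each tooth of the wheel, until it is on the drum wall
- drum_wall (a point): middle of the inner face of the drum wall, straight beyond the lining, 110 mm from the axle along the brake's x
- tool_grip (a point): the adjusting tool, upright: centre of its black handle, a bar 22 mm (tool's x) by 20 mm (tool's y) by 60 mm high, 120 g in all. The steel blade below, on the same centre line, is 9 mm (x) by 4 mm (y) and 34 mm long. It starts in the block, with the block's heading to within 0.04 rad. To push the wheel, the tool's y goes along the brake's y
- tool_tip (a point): end of the tool's blade, 64 mm under the handle's centre
- block_hole0 (a point): centre of the mouth of the pocket in the wooden block, in its top face, 45 mm above the bench; axes as the block's. Pocket 15 mm (x) by 10 mm (y), 38 mm deep, 3 mm chamfer; the block is fixed, 75 x 65 x 45 mm (place and heading vary). With the tool home the handle's foot rests on the block's top, the handle's centre 30 mm above it
- tin: bystander: open aluminium tin cup, 52 mm across, 50 mm high; not to be disturbed
- wrench: bystander: steel wrench lying on the table; not to be disturbed
- glue: bystander: white glue bottle, 52 mm across, 130 mm high; not to be disturbed
- paint_pot: bystander: paint jar, 72 mm across, 80 mm high; not to be disturbed
- hammer: bystander: hammer lying on the table; not to be disturbed
- tape_core: bystander: cardboard disc, 64 mm across, 25 mm high; not to be disturbed
- sanding_block: bystander: cork sanding block 90 x 50 x 30 mm; not to be disturbed
Mind the look-alikes: they are no part of the job. Of the things like the brake, leave any that is green; of the rest the larger one is meant.

How it is judged:
On the way, in this order (a step that is already met when the one before it is completed fails the run):
1. the tool's blade is through the slot while the shoe is still short of the drum (horizontal distance between tool_tip and slot below 0.02 m and z of tool_tip in the frame of slot below -0.006 m and value of joint star_wheel below 2.2 rad), for 0.1 s.
2. the star wheel, pushed by the tool through the slot with 6 N or more, is up against its stop (shoe on the drum) (horizontal distance between tool_tip and slot below 0.02 m and z of tool_tip in the frame of slot below -0.006 m and value of joint star_wheel above 2.46 rad and contact force between adjuster and star_wheel above 6 N), for 0.2 s.
At the end, for the whole second after the job is handed in: the star wheel stands within 0.12 rad of its stop (shoe snug on the drum); the tool is back in the block's pocket, blade at least 30 mm deep, within 10 mm of the pocket's centre and upright within 0.12 rad, let go and at rest (value of joint star_wheel above 2.38 rad and horizontal distance between tool_grip and block_hole0 below 0.01 m and z of tool_tip in the frame of block_hole0 below -0.03 m and angle between tool_grip's own z axis and vertical below 0.12 rad and contact force between adjuster and the fingers below 0.05 N and linear speed of adjuster below 0.02 m/s); the robot touches nothing.
It fails at once if the brake is loaded by the tool with more than 25 N (contact force between adjuster and brake above 25 N).
It fails at once if the arm or the fingers load the brake with more than 25 N (contact force between any of the fingers, the arm and brake above 25 N).
It fails at once if the fingers touch the star wheel or the shoe (contact force between the fingers and star_wheel above 0.2 N or contact force between the fingers and shoe above 0.2 N).
It fails at once if a bystander is moved more than 30 mm (distance of any of tin, wrench, glue, paint_pot, hammer, tape_core, sanding_block from where it was at the start of the episode above 0.03 m).
It also fails if it takes over 72 s, if anything falls off the work surface, if the arm or the gripper's body presses on something with over 40 N, if the wrist force passes 120 N, or if a joint passes its speed limit or range.

## Working session

There is one attempt and no reset: what is moved stays moved. The work goes in short steps, Python scripts to look and compute and a shell command to move; the robot and the scene stay as the last step left them, time stands still between calls to the robot, and variables do not carry over. Pictures are saved under pics/ and viewed, at most 10 in all, crops included, and the job is handed in when it is done.

```bash
ls; mkdir -p pics; python3 - <<'E'
from station import env
import cv2
for n in("top","side"):
    cv2.imwrite(f"pics/{n}0.png",env.grab_frame(n)[:,:,::-1])
    m=env.camera_model(n);print(n,m)
s=env.read_state();print({k:s[k] for k in("clock","tcp_pos","eef_rot","force","width")})
E
```

```text
pics
top {'K': array([[442.06626704,   0.        , 320.26188256],
       [  0.        , 442.06626704, 204.34647902],
       [  0.        ,   0.        ,   1.        ]]), 'k1': -0.09429293293783414, 'R': array([[ 0.02208975, -0.99963682, -0.01543581],
       [-0.98644456, -0.01928192, -0.16295807],
       [ 0.16260125,  0.01882628, -0.98651224]]), 't': array([-0.00632028,  0.53244327,  1.24629491])}
side {'K': array([[402.81933791,   0.        , 314.10099991],
       [  0.        , 402.81933791, 194.06564693],
       [  0.        ,   0.        ,   1.        ]]), 'k1': -0.07797393171272296, 'R': array([[-0.99483392, -0.09990349,  0.01802117],
       [-0.0768984 ,  0.62572724, -0.77624227],
       [ 0.06627297, -0.77361794, -0.6301771 ]]), 't': array([0.4989413 , 0.11658461, 1.20945986])}
{'clock': 0.1, 'tcp_pos': array([ 0.22003118, -0.58475755,  0.21455748]), 'eef_rot': array([[ 9.35955075e-01,  3.52119361e-01, -2.31075993e-04],
       [ 3.52119409e-01, -9.35954539e-01,  1.01154070e-03],
       [ 1.39906441e-04, -1.02812300e-03, -9.99999462e-01]]), 'force': array([-0.62958702, -1.11067665,  0.13518414]), 'width': 0.9978256801651094}
```

View pics/top0.png

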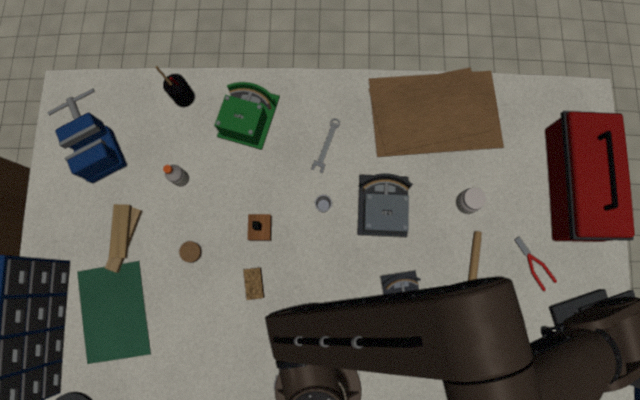

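View pics/side0.png

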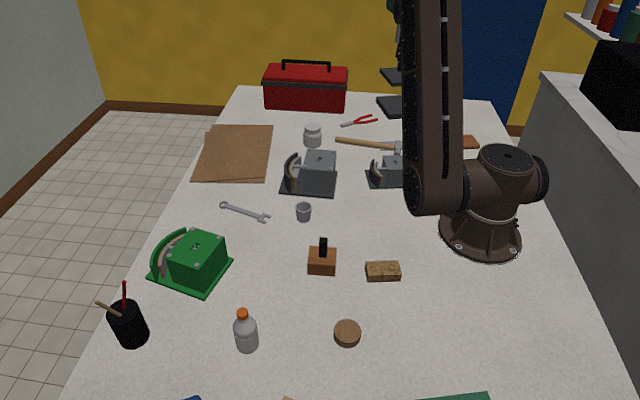

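The larger grey brake is at top (385,205) and side (310,172). The block with the tool is at top (260,227) and side (322,258). I'll enlarge both.

```bash
python3 - <<'E'
import cv2,numpy as np
t=cv2.imread("pics/top0.png");s=cv2.imread("pics/side0.png")
f=lambda a,x,y,w,h,k:cv2.resize(a[y:y+h,x:x+w],(w*k,h*k),interpolation=cv2.INTER_CUBIC)
A=f(t,345,165,80,75,5);B=f(t,235,190,80,75,5)[:, :400]
C=f(s,272,140,80,45,5);D=f(s,287,230,80,45,5)
cv2.imwrite("pics/c0.png",np.vstack([np.hstack([A,B]),np.hstack([C,D])]))
E
```

```text
(no output)
```

View pics/c0.png

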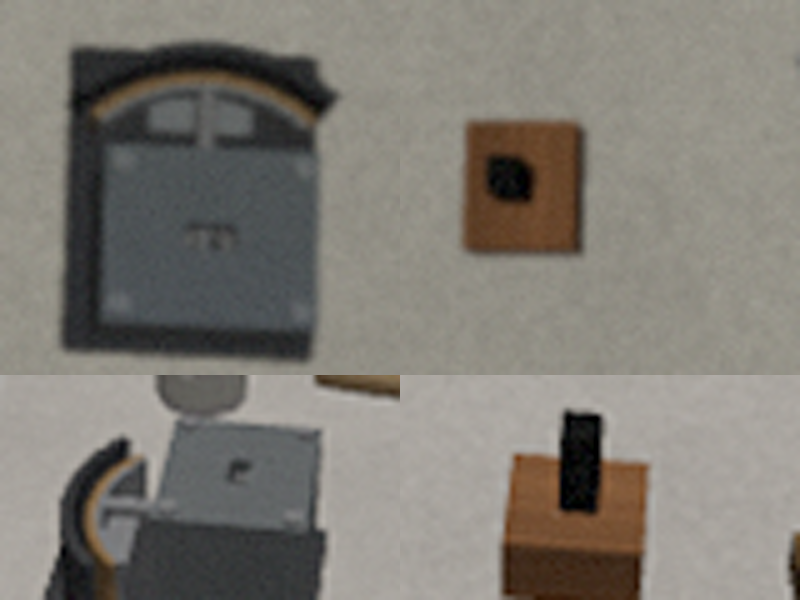

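```bash
cat > geom.py <<'E'
import numpy as np,cv2
from station import env
def rays(n,px):
    m=env.camera_model(n);K=m["K"];D=np.array([m["k1"],0,0,0,0.])
    u=cv2.undistortPoints(np.asarray(px,float).reshape(-1,1,2),K,D).reshape(-1,2)
    d=np.c_[u,np.ones(len(u))]@m["R"];return -m["R"].T@m["t"],d
def onz(n,px,z):
    c,d=rays(n,px);return c+d*((z-c[2])/d[:,2])[:,None]
def proj(n,X):
    m=env.camera_model(n);r,_=cv2.Rodrigues(m["R"])
    return cv2.projectPoints(np.asarray(X,float).reshape(-1,1,3),r,m["t"],m["K"],np.array([m["k1"],0,0,0,0.]))[0].reshape(-1,2)
def blob(mask,roi,op=3):
    x,y,w,h=roi;z=np.zeros(mask.shape,np.uint8);z[y:y+h,x:x+w]=mask[y:y+h,x:x+w]
    z=cv2.morphologyEx(z,cv2.MORPH_OPEN,np.ones((op,op),np.uint8))
    return max(cv2.findContours(z,0,1)[0],key=cv2.contourArea).reshape(-1,2).astype(float)
def rect(n,c,z):
    P=onz(n,c,z)[:,:2];return cv2.minAreaRect((P*1000).astype(np.float32))
E
python3 - <<'E'
from geom import *
G={};I={}
for n in("top","side"):
    I[n]=np.mean([env.grab_frame(n).astype(float) for _ in range(8)],0);G[n]=I[n].mean(2)
np.savez("avg.npz",**I)
g=G["top"];print("profile col 375",g[170:240:1,375].astype(int));print("row 200",g[200,355:415].astype(int))
print("side col 312",G["side"][140:180,312].astype(int))
for n,roi,op in(("top",(362,190,50,45),9),("side",(300,145,40,32),7)):
    g=cv2.GaussianBlur(G[n],(3,3),0);lo,hi=(75,122) if n=="top" else (75,150)
    c=blob(((g>lo)&(g<hi)).astype(np.uint8),roi,op);print(n,"plate",rect(n,c,.104),c.min(0),c.max(0))
for n,roi in(("top",(322-93,205,60,45)),("side",(300,235,50,45))):
    a=I[n];m=((a[...,0]>a[...,2]*1.6)&(a[...,0]>60)|(a.max(2)<35)).astype(np.uint8)
    c=blob(m,roi,3);print(n,"block",rect(n,c,.045),c.min(0),c.max(0))
    k=blob((a.max(2)<45).astype(np.uint8),roi,2);print(n,"tool",k.min(0),k.max(0))
E
```

```text
profile col 375 [140 144 144 134 101  60  41  28  22  25  48  76  88  92  77  70  84  88
  89  88  81  61  46  54  71  79  80  80  80  80  82  81  82  81  81  81
  81  81  79  82  81  80  80  81  80  81  80  80  81  81  81  81  81  81
  79  81  81  80  80  71  48  38  42  41  49  78 117 142 145 145]
row 200 [143 142 127  83  50  44  46  44  36  32  46  70  81  79  81  81  82  81
  82  81  82  81  80  80  80  82  82  81  81  80  79  80  80  81  80  81
  80  81  82  81  83  81  82  81  80  81  82  80  80  82  89  90  90 103
 128 140 143 141 139 136]
side col 312 [ 93  96  95  96  95  95  93  86  96 107 100 101 102 101 101 101 100 100
 100  98  99  99  99 101 102 101 101 101 101  82  52  56  56  57  57  56
  57  54  56  55]
top plate ((505.11474609375, -182.91966247558594), (114.55915832519531, 95.19287109375), 89.45112609863281) [367. 195.] [408. 229.]
side plate ((501.8119201660156, -190.17832946777344), (144.76937866210938, 107.34632110595703), 89.6373291015625) [303. 145.] [336. 170.]
top block ((462.30517578125, 181.00160217285156), (70.1256103515625, 65.05142211914062), 1.3084869384765625) [248. 215.] [270. 239.]
top tool [254. 222.] [261. 230.]
side block ((463.64776611328125, 187.1357421875), (71.34072875976562, 131.75526428222656), 3.474259614944458) [308. 238.] [335. 275.]
side tool [320. 239.] [327. 257.]
```

```bash
python3 - <<'E'
from geom import *
I=dict(np.load("avg.npz"));k=6
def up(a):return cv2.resize(a,None,fx=k,fy=k,interpolation=cv2.INTER_CUBIC)
def back(c):return (c+.5)/k-.5
def R(n,c,z,lab):
    r=rect(n,back(c),z);print(n,lab,np.round(r[0],1),np.round(r[1],1),round(r[2],2))
for n,lo,hi,roi in(("top",62,112,(362,188,52,46)),("side",77,123,(296,143,44,34))):
    g=up(cv2.GaussianBlur(I[n].mean(2),(0,0),.6))
    m=((g>lo)&(g<hi)).astype(np.uint8)
    m=cv2.morphologyEx(m,cv2.MORPH_CLOSE,np.ones((45,45)))
    c=blob(m,tuple(v*k for v in roi),55);R(n,c,.104,"plate")
    w=np.clip((78 if n=="top" else 94)-I[n].mean(2),0,None);x,y=(377,207) if n=="top" else (313,153)
    b=np.zeros_like(w);b[y:y+11,x:x+(20 if n=="top" else 13)]=1;w=w*b;yy,xx=np.nonzero(w)
    p=np.array([[(w[yy,xx]*xx).sum(),(w[yy,xx]*yy).sum()]])/w.sum();print("slot px",p,onz(n,p,.104))
    if n=="side":print(I[n].mean(2)[152:166,308:330].astype(int))
    else:print(I[n].mean(2)[206:219,377:398].astype(int))
for n,roi in(("top",(229,205,60,45)),("side",(300,235,50,45))):
    a=up(I[n]);m=((a[...,0]-a[...,2]>25)|(a.max(2)<60)).astype(np.uint8)
    c=blob(m,tuple(v*k for v in roi),9);R(n,c,.045,"block")
    if n=="side":
        h=cv2.convexHull(back(c).astype(np.float32)).reshape(-1,2);h=cv2.approxPolyDP(h,1.0,True).reshape(-1,2);print(h.round(1).tolist(),onz(n,h,.045).round(4).tolist())
    m=(a.max(2)<45).astype(np.uint8);c=back(blob(m,tuple(v*k for v in roi),5))
    h=cv2.approxPolyDP(c.astype(np.float32),.8,True).reshape(-1,2)
    print("tool",n,h.round(1).tolist(),"\n z.105",onz(n,h,.105)[:,:2].round(4).tolist(),"\n z.045",onz(n,h,.045)[:,:2].round(4).tolist())
E
```

```text
top plate [ 509.3 -176.7] [128.7 132.3] 1.07
slot px [[387.350334   210.66557099]] [[ 0.50839158 -0.18276301  0.104     ]]
[[82 79 80 81 81 81 81 80 79 79 80 80 80 81 81 81 81 80 80 79 81]
 [82 79 80 79 80 78 81 81 80 81 80 80 79 81 82 83 83 81 80 80 80]
 [81 82 82 81 81 78 77 79 78 81 80 79 80 79 80 81 81 81 79 80 80]
 [80 80 81 79 77 72 66 67 72 72 72 72 73 74 75 79 81 82 81 80 81]
 [80 82 83 79 76 67 58 61 65 64 59 56 60 58 63 71 79 80 81 80 81]
 [81 81 80 81 79 76 74 77 85 82 67 67 70 65 61 69 78 82 80 81 80]
 [81 82 81 82 83 85 83 81 90 84 66 68 82 79 73 74 79 81 81 81 80]
 [81 80 82 81 81 82 80 81 90 84 64 66 82 85 77 73 79 81 80 80 79]
 [82 80 80 80 80 80 75 79 88 83 68 69 77 82 76 76 79 79 81 78 79]
 [81 81 80 80 80 80 80 80 83 83 78 78 79 80 80 77 81 79 82 78 80]
 [82 80 81 81 79 81 82 81 81 82 83 81 81 82 80 80 81 81 80 79 79]
 [81 81 81 81 80 81 80 80 81 81 81 81 81 83 83 81 81 81 81 80 81]
 [80 81 82 79 81 81 81 82 82 81 81 81 82 83 81 82 82 81 80 80 81]]
side plate [ 518.9 -197.6] [131.2 163.2] 3.37
slot px [[319.0555012  158.35177444]] [[ 0.50539412 -0.18209828  0.104  
[... 1985 characters left out ...]
999389648438], [325.8999938964844, 237.60000610351562], [336.3999938964844, 247.39999389648438], [334.1000061035156, 275.79998779296875], [307.1000061035156, 273.6000061035156], [308.8999938964844, 245.8000030517578]] [[0.4749, 0.1206, 0.045], [0.4574, 0.1191, 0.045], [0.4261, 0.1531, 0.045], [0.4263, 0.2518, 0.045], [0.4949, 0.2526, 0.045], [0.5009, 0.1557, 0.045]]
tool side [[319.8999938964844, 237.1999969482422], [318.6000061035156, 255.60000610351562], [325.1000061035156, 256.8999938964844], [326.3999938964844, 238.10000610351562]] 
 z.105 [[0.4704, 0.1794], [0.468, 0.2427], [0.4518, 0.2452], [0.4535, 0.1804]] 
 z.045 [[0.4741, 0.1198], [0.4715, 0.1883], [0.454, 0.191], [0.4558, 0.1209]]
```

```bash
python3 - <<'E'
from geom import *
I=dict(np.load("avg.npz"));g=cv2.GaussianBlur(I["top"].mean(2),(0,0),.7)
def cross(v,th,up):
    for i in range(len(v)-1):
        a,b=v[i]-th,v[i+1]-th
        if (a<0<=b if up else a>=0>b): return i+a/(a-b)
def fit(px,lab):
    P=onz("top",px,.104)[:,:2];vx,vy,x,y=cv2.fitLine((P*1000).astype(np.float32),cv2.DIST_HUBER,0,.1,.1).ravel()
    print(lab,"ang",round(np.degrees(np.arctan2(vy,vx)),2),"pt",round(x,1),round(y,1))
fit([(363+cross(g[r,363:375],63,1),r) for r in range(197,228)],"left(+y)")
fit([(400+cross(g[r,400:414],115,1),r) for r in range(197,228)],"right(-y)")
fit([(c,190+cross(g[190:199,c],64,1)) for c in list(range(369,381))+list(range(393,405))],"top(+x)")
fit([(c,222+cross(g[222:236,c],60,0)) for c in range(369,405)],"bottom(-x)")
# block edges z=.045
a=I["top"];d=cv2.GaussianBlur(a[...,0]-a[...,2],(0,0),.7)
print(d[225,240:275].astype(int),d[208:246,265].astype(int),a[225,240:275,0].astype(int),a[208:246,265,0].astype(int))
E
```

```text
left(+y) ang -1.39 pt 505.2 -121.8
right(-y) ang -1.22 pt 505.9 -241.2
top(+x) ang 88.48 pt 555.5 -175.2
bottom(-x) ang 88.57 pt 454.6 -180.3
[12 12 12 12 12 12 15 25 41 51 51 43 23  4  0  0  0  0  0  0 10 29 48 58
 60 59 59 59 59 52 35 18 13 12 12] [12 12 12 12 14 21 38 54 60 59 59 59 59 59 59 59 59 59 59 59 60 60 60 60
 59 59 59 60 60 59 57 46 26 15 13 12 12 12] [146 146 148 147 145 148 144 130 102  91  89  82  43  13  13  15  13  11
   6   3  11  45  87 105 108 102 101 101 103  93  65  77 121 143 146] [141 143 146 146 147 140 117 105 103 100 100 100 101 101 101 102 101 102
 100 102 102 101 103 102 102 101 101 103 101 103 100  91  90 123 143 146
 144 145]
```

The tool is at about (0.463, 0.181), with its y along world y. The slot is at (0.505, -0.1815), heading -1.4°. I'll move towards the block by way of the clear area.

```bash
python3 -m inch '[{"slide":[0.67,0.9,0.12],"twist":-0.65},{"slide":[0.67,0.9,0.12],"twist":-0.65},{"slide":[0.67,0.9,0.12],"twist":-0.65},{"slide":[0.67,0.9,0.12],"twist":-0.65},{"slide":[0.67,0.9,0.12],"twist":-0.65},{"slide":[0.67,0.9,0.12],"twist":-0.65},{"slide":[0.67,0.9,0.12],"twist":-0.65},{"slide":[0.67,0.9,0.12],"twist":-0.65}]' 1 100
python3 -m inch '[{"slide":[0.1,0.95,0],"twist":0},{"slide":[0.1,0.95,0],"twist":0},{"slide":[0.1,0.95,0],"twist":0},{"slide":[0.1,0.95,0],"twist":0},{"slide":[0.1,0.95,0],"twist":0},{"slide":[0.1,0.95,0],"twist":0},{"slide":[0.1,0.95,0],"twist":0},{"slide":[0.1,0.95,0],"twist":0}]'
```

```text
clock: 1.57
tcp_pos: [0.4188, -0.3174, 0.251]
eef_rot: [[1.0, 0.019, 0.0], [0.019, -1.0, -0.0], [0.0, 0.0, -1.0]]
force: [0.9, -1.3, -0.1]
width: 1.005
finger_force: 0.0
clock: 2.23
tcp_pos: [0.4479, -0.0293, 0.2509]
eef_rot: [[1.0, 0.024, 0.0], [0.024, -1.0, 0.001], [0.001, -0.001, -1.0]]
force: [0.0, -0.4, 1.0]
width: 1.0
finger_force: 0.0
```

```bash
python3 -m inch '[{"slide":[0.045,0.7,0],"twist":0},{"slide":[0.045,0.7,0],"twist":0},{"slide":[0.045,0.7,0],"twist":0},{"slide":[0.045,0.7,0],"twist":0},{"slide":[0.045,0.7,0],"twist":0},{"slide":[0.045,0.7,0],"twist":0},{"slide":[0.045,0.7,0],"twist":0},{"slide":[0.045,0.7,0],"twist":0}]'
python3 - <<'E'
from geom import *
a=env.grab_frame("side");cv2.imwrite("pics/s1.png",cv2.resize(a[200:290,270:390,::-1],None,fx=5,fy=5,interpolation=cv2.INTER_CUBIC))
E
```

```text
clock: 2.9
tcp_pos: [0.4614, 0.1756, 0.2505]
eef_rot: [[1.0, 0.02, -0.0], [0.02, -1.0, -0.0], [-0.0, 0.0, -1.0]]
force: [-0.5, -0.5, 0.6]
width: 0.999
finger_force: 0.0
```

View pics/s1.png

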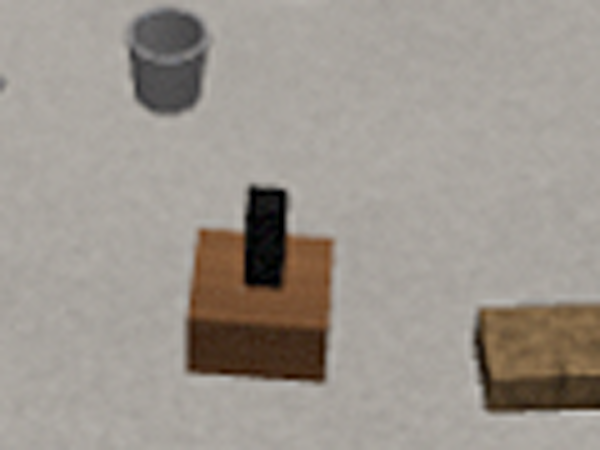

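The tool stands clear, and the handle's black bar is at crop (266,235). I'll descend and grip.

```bash
python3 -m inch '[{"slide":[0,0,-0.1],"twist":0},{"slide":[0,0,-0.22],"twist":0},{"slide":[0,0,-0.34],"twist":0},{"slide":[0,0,-0.46],"twist":0},{"slide":[0,0,-0.57],"twist":0},{"slide":[0,0,-0.57],"twist":0},{"slide":[0,0,-0.57],"twist":0},{"slide":[0,0,-0.57],"twist":0}]'
python3 -m inch '[{"slide":[0,0,0],"twist":0},{"slide":[0,0,0],"twist":0},{"slide":[0,0,0],"twist":0},{"slide":[0,0,0],"twist":0},{"slide":[0,0,0],"twist":0},{"slide":[0,0,0],"twist":0},{"slide":[0,0,0],"twist":0},{"slide":[0,0,0],"twist":0}]' -1 110
```

```text
clock: 3.62
tcp_pos: [0.4624, 0.1752, 0.0811]
eef_rot: [[1.0, 0.018, 0.002], [0.018, -1.0, 0.0], [0.002, -0.0, -1.0]]
force: [-0.5, 0.3, 0.3]
width: 0.999
finger_force: 0.0
clock: 4.28
tcp_pos: [0.4619, 0.1762, 0.0804]
eef_rot: [[1.0, 0.02, 0.001], [0.02, -1.0, 0.0], [0.001, -0.0, -1.0]]
force: [-1.1, 2.1, 9.4]
width: 0.192
finger_force: 107.3
```

```bash
python3 -m inch '[{"slide":[0,0,0.05],"twist":0},{"slide":[0,0,0.1],"twist":0},{"slide":[0,0,0.18],"twist":0},{"slide":[0,0,0.28],"twist":0},{"slide":[0,0,0.38],"twist":0},{"slide":[0,0,0.45],"twist":0},{"slide":[0,0,0.45],"twist":0},{"slide":[0,0,0.45],"twist":0}]'
python3 - <<'E'
from geom import *
s=env.read_state();print(s["force"],s["tcp_pos"])
I=[env.grab_frame("side").astype(float) for _ in range(4)];a=np.mean(I,0).astype(np.uint8);cv2.imwrite("pics/s2full.png",a[:,:,::-1])
b=np.mean([env.grab_frame("top").astype(float) for _ in range(4)],0).astype(np.uint8);cv2.imwrite("pics/t2full.png",b[:,:,::-1])
f=lambda a,x,y,w,h:cv2.resize(a[y:y+h,x:x+w,::-1],(w*5,h*5),interpolation=cv2.INTER_CUBIC)
cv2.imwrite("pics/s2.png",np.hstack([f(a,285,190,75,100),f(b,225,180,75,100)]))
E
```

```text
clock: 4.95
tcp_pos: [0.4615, 0.176, 0.2151]
eef_rot: [[1.0, 0.02, 0.002], [0.02, -1.0, 0.0], [0.002, -0.0, -1.0]]
force: [-1.0, 0.9, -2.1]
width: 0.187
finger_force: 108.1
[-0.96956493  0.87222735 -2.09661189] [0.46152804 0.17595615 0.21511633]
```

View pics/s2.png

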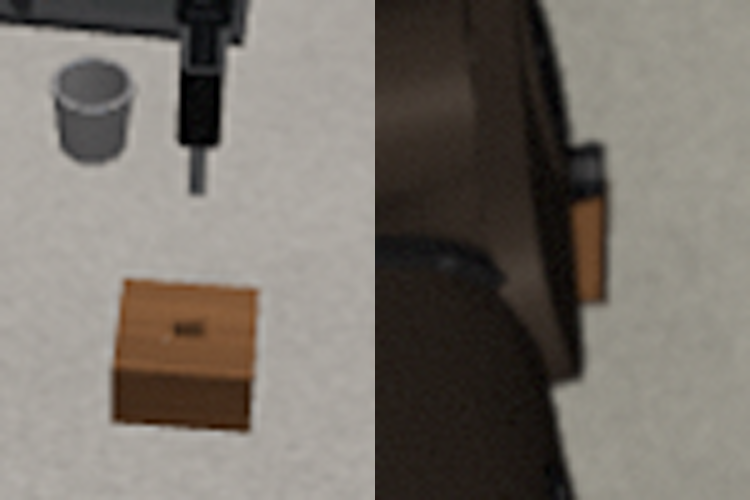

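The pocket shows at side px ~(322.6,255.3) and the blade tip at ~(324.2,228.5).

```bash
python3 - <<'E'
from geom import *
b=cv2.imread("pics/s2full.png").astype(float)
d=b.mean(2)[250:262,314:332];print(d.astype(int))
print("pocket",onz("side",[[322.6,255.3]],.045))
print("blade/tip px grey",b.mean(2)[216:232,319:330].astype(int))
c,r=rays("side",[[324.2,228.5],[325.0,219.0]]);
for q in r: print("at y=.176",c+q*(.176-c[1])/q[1])
print("expected tip px",proj("side",[[.4617,.176,.2151-.0694]]))
E
```

```text
[[92 93 92 93 92 90 90 93 92 93 92 90 91 91 91 91 91 89]
 [93 94 94 95 96 94 96 96 97 94 95 93 96 95 96 94 93 92]
 [93 94 92 92 95 93 93 94 95 95 95 96 96 98 96 94 93 95]
 [91 91 92 91 92 89 89 89 89 89 87 86 87 94 93 93 96 93]
 [85 87 88 87 88 83 68 72 71 67 67 73 85 91 91 92 93 92]
 [88 90 89 88 83 72 44 51 50 50 52 65 81 89 87 86 90 86]
 [90 91 91 88 89 77 45 48 47 49 49 60 79 87 87 85 85 86]
 [85 86 86 93 99 87 72 74 71 70 69 75 82 89 89 89 88 89]
 [83 82 81 89 91 83 87 88 84 84 85 84 85 86 88 87 87 91]
 [83 81 82 81 81 83 83 83 83 83 84 86 85 84 85 85 86 87]
 [81 83 83 82 82 83 83 84 84 83 84 83 83 82 84 83 85 84]
 [79 81 79 83 81 82 82 82 82 82 82 84 83 84 83 84 82 84]]
pocket [[0.4609789 0.1860325 0.045    ]]
blade/tip px grey [[159  96   0   4  12  13  18  11   5  26 131]
 [158  86   0   5  14  13   5   6   5  27 131]
 [168 123   6   5   6   8   3   2   0  51 140]
 [171 162 127 105  51  41  36  66  87 120 163]
 [166 171 177 155  78  64  66 124 163 164 171]
 [166 167 172 153  75  66  73 141 180 172 167]
 [165 165 168 144  69  65  75 141 176 170 168]
 [166 166 168 145  69  64  80 143 176 170 167]
 [167 169 170 145  66  64  80 142 174 169 170]
 [167 170 172 144  59  62  82 140 171 167 169]
 [166 169 172 147  56  63  86 145 171 166 166]
 [167 169 171 141  54  60  85 146 173 168 168]
 [165 168 169 143  82  80  96 148 173 170 169]
 [167 168 168 161 146 145 146 162 171 170 169]
 [168 167 167 167 171 172 171 168 166 166 167]
 [169 169 170 168 166 165 166 165 164 164 165]]
at y=.176 [0.46058385 0.176      0.13411575]
at y=.176 [0.45971125 0.176      0.16686228]
expected tip px [[323.9145416  225.13834079]]
```

```bash
python3 - <<'E'
from geom import *
from scipy.optimize import least_squares
obs=np.array([218.65,228.6])-.0
def model(p,y0=.176):
    phi,zc=p;R=np.array([[np.cos(phi),np.sin(phi)],[-np.sin(phi),np.cos(phi)]]) # body (y,z)->world; phi>0: tip to +y?
    pts=[]
    for b in((.010,-.030),(.002,-.064)):
        v=np.array([b[0]*np.cos(phi)-b[1]*np.sin(phi), b[0]*np.sin(phi)+b[1]*np.cos(phi)])
        pts.append([.4615,y0+v[0],zc+v[1]])
    return proj("side",pts)
for y0 in(.174,.176,.178):
    r=least_squares(lambda p:model(p,y0)[:,1]-obs,[0,.21],x_scale=[.1,.01]);print(y0,"tilt deg",np.degrees(r.x[0]),"zc",r.x[1])
print(model([0,.2097]))
# fingertip / camera bias check via pad bottoms
b=cv2.imread("pics/s2full.png").mean(2);print(b[188:222,324].astype(int))
E
```

```text
0.174 tilt deg 10.944221400338076 zc 0.20772643409363714
0.176 tilt deg 10.797866278216166 zc 0.20952605641912253
0.178 tilt deg 10.65186331799386 zc 0.21132546709691338
[[324.13101023 217.82393361]
 [323.929196   225.69052539]]
[33 35 29 11 26 21 14 14 14 14 16 17 16 15 18 41 44  6 15 17  9  8 12  8
 11 16  6 13 13 13  8 41 64 66]
```

The projection fit says the tool sits about 11° tilted in the jaws, because I gripped about 6 mm off in y. I'll set it back down, release it, and grip again centred.

```bash
python3 -m inch '[{"slide":[0,0,-0.1],"twist":0},{"slide":[0,0,-0.18],"twist":0},{"slide":[0,0,-0.24],"twist":0},{"slide":[0,0,-0.3],"twist":0},{"slide":[0,0,-0.36],"twist":0},{"slide":[0,0,-0.41],"twist":0},{"slide":[0,0,-0.44],"twist":0},{"slide":[0,0,-0.44],"twist":0}]'
python3 -m inch '[{"slide":[0,0,0],"twist":0},{"slide":[0,0,0],"twist":0},{"slide":[0,0,0],"twist":0},{"slide":[0,0,0],"twist":0},{"slide":[0,0,0],"twist":0},{"slide":[0,0,0],"twist":0}]' 0.2
python3 - <<'E'
from geom import *
a=np.mean([env.grab_frame("side").astype(float) for _ in range(4)],0).astype(np.uint8);cv2.imwrite("pics/s3full.png",a[:,:,::-1])
print(env.read_state()["force"],env.read_state()["width"])
f=lambda a,x,y,w,h:cv2.resize(a[y:y+h,x:x+w,::-1],(w*6,h*6),interpolation=cv2.INTER_CUBIC)
cv2.imwrite("pics/s3.png",f(a,280,195,90,90))
E
```

```text
clock: 6.02
tcp_pos: [0.4612, 0.1758, 0.0812]
eef_rot: [[1.0, 0.019, -0.002], [0.019, -1.0, -0.0], [-0.002, 0.0, -1.0]]
force: [-0.2, -0.1, -0.7]
width: 0.189
finger_force: 108.0
clock: 6.52
tcp_pos: [0.4616, 0.1759, 0.0828]
eef_rot: [[1.0, 0.019, 0.0], [0.019, -1.0, 0.0], [0.0, -0.0, -1.0]]
force: [0.1, -0.5, -0.2]
width: 0.596
finger_force: 0.0
[0.19948213 0.7380463  0.11519001] 0.6047306471967647
```

View pics/s3.png

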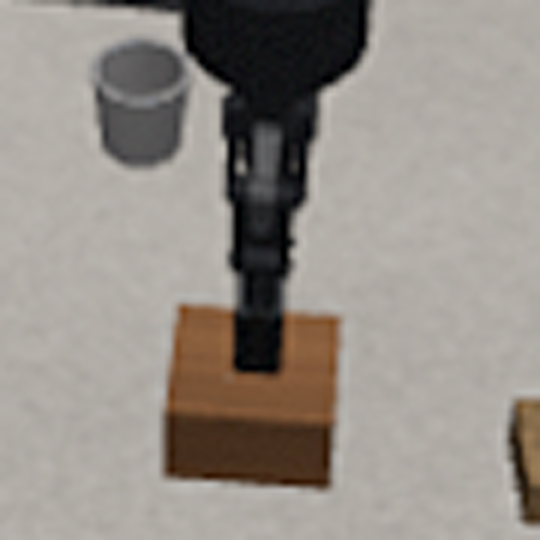

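The handle stands free in the block. Its foot edge is at about px row 256.6, centred on column 322.7.

```bash
python3 - <<'E'
from geom import *
for f in("side0","s3full"):
    b=cv2.imread(f"pics/{f}.png").astype(float)[...,2]
    print(f,b[246:264,323].astype(int),b[254,314:334].astype(int))
    e=[]
    for c in range(321,326):
        v=b[250:264,c]
        lo=v[:4].mean();hi=v[10:13].mean();th=(lo+hi)/2;i=np.where((v[:-1]<th)&(v[1:]>=th))[0][0];e.append(250+i+(th-v[i])/(v[i+1]-v[i]))
    print(np.round(e,2),onz("side",[[323,np.median(e)]],.045))
# block top front edge (y+) in side: lighter->darker brown
b=cv2.imread("pics/s2full.png").astype(float)[...,2];print(b[240:280,316].astype(int))
print("rows->y",[(r,onz("side",[[322,r]],.045)[0,1].round(4)) for r in(246,247,263,264,265)])
E
```

```text
side0 [  0   5  19  16   8  13  19  13  18   0   0  67 115 123 116 120 114 121] [123 122 126 131 114   0   3  12   6  18   0   0  60 112 132 129 129 131
 130 131]
[256.81 256.77 256.97 257.27 257.31] [[0.4594301  0.19181166 0.045     ]]
s3full [ 29  29  15  12  16  13  14  12  12  12   3  95 128 127 124 125 122 129] [130 131 131 138 118  12   4  14  14  12  12   6  48 116 142 137 138 136
 137 137]
[256.59 256.66 256.71 256.79 256.82] [[0.4595052 0.1909123 0.045    ]]
[171 174 173 170 170 165 142 125 125 126 131 134 130 130 125 126 129 123
 116 117 117 113 118 119  86  61  65  63  67  66  64  63  69  68  57 150
 170 165 169 173]
rows->y [(246, np.float64(0.1524)), (247, np.float64(0.1561)), (263, np.float64(0.213)), (264, np.float64(0.2164)), (265, np.float64(0.2198))]
```

```bash
python3 -m inch '[{"slide":[0,0.028,-0.01],"twist":0},{"slide":[0,0.028,-0.01],"twist":0},{"slide":[0,0.028,-0.01],"twist":0},{"slide":[0,0.028,-0.01],"twist":0}]'
python3 -m inch '[{"slide":[0,0,0],"twist":0},{"slide":[0,0,0],"twist":0},{"slide":[0,0,0],"twist":0},{"slide":[0,0,0],"twist":0},{"slide":[0,0,0],"twist":0},{"slide":[0,0,0],"twist":0},{"slide":[0,0,0],"twist":0},{"slide":[0,0,0],"twist":0}]' -1 110
python3 -m inch '[{"slide":[0,0,0.05],"twist":0},{"slide":[0,0,0.1],"twist":0},{"slide":[0,0,0.18],"twist":0},{"slide":[0,0,0.28],"twist":0},{"slide":[0,0,0.38],"twist":0},{"slide":[0,0,0.45],"twist":0},{"slide":[0,0,0.45],"twist":0},{"slide":[0,0,0.45],"twist":0}]'
cat > tilt.py <<'E'
from geom import *
from scipy.optimize import least_squares
s=env.read_state();T=s["tcp_pos"];print(T,s["force"])
b=np.mean([env.grab_frame("side").astype(float) for _ in range(4)],0).mean(2)
p=proj("side",[T+[0,0,-.0354],T+[0,0,-.0694]]);print("exp",p)
x,y=p.mean(0).round().astype(int);print(b[y-12:y+12,x-6:x+7].astype(int))
E
python3 tilt.py
```

```text
clock: 7.05
tcp_pos: [0.4614, 0.1845, 0.0794]
eef_rot: [[1.0, 0.02, -0.0], [0.02, -1.0, -0.0], [-0.0, 0.0, -1.0]]
force: [0.9, -0.5, -0.4]
width: 0.599
finger_force: 0.0
clock: 7.72
tcp_pos: [0.4617, 0.1841, 0.08]
eef_rot: [[1.0, 0.019, 0.001], [0.019, -1.0, -0.0], [0.001, 0.0, -1.0]]
force: [-0.2, -2.2, 5.5]
width: 0.191
finger_force: 107.7
clock: 8.38
tcp_pos: [0.4616, 0.1842, 0.2151]
eef_rot: [[1.0, 0.019, 0.002], [0.019, -1.0, 0.0], [0.002, -0.0, -1.0]]
force: [-0.2, -1.3, -2.3]
width: 0.192
finger_force: 108.4
[0.46161585 0.18422523 0.21514696] [-0.15721824 -1.34307789 -2.27607218]
exp [[324.14309103 217.31867641]
 [323.6812161  227.38221591]]
[[167 166 126   0   5  12  13  11   7  13   1 104 162]
 [165 157 104   0   7  12   7   9  14   3   0 106 162]
 [167 160 104   0  11   9  16  10   8  15   6 119 170]
 [168 160 104   0   5  14   7  12  12   9   6 128 176]
 [168 160 105   0   7  12  14   9   8   5   6 130 176]
 [169 162 104   0   8   7  18  10  10   4   8 127 176]
 [169 160  98   1  14   6   1  10  10   6  22 129 176]
 [172 160  82   0   3  12  11  17   8   5  32 133 176]
 [1
[... 177 characters left out ...]
77 158  78  66  69 142 185 176 170 169]
 [166 165 167 172 152  73  63  68 138 177 170 168 166]
 [165 165 166 170 149  71  61  70 138 177 171 168 167]
 [165 168 168 169 145  66  60  75 139 173 170 170 170]
 [164 168 171 172 147  66  60  78 139 171 167 170 170]
 [164 167 170 173 144  58  56  76 140 172 168 167 167]
 [164 167 169 172 151  82  83  94 144 172 167 168 167]
 [164 164 167 172 166 148 146 147 159 172 171 170 167]
 [167 167 168 169 171 173 172 172 170 170 170 169 168]
 [170 168 167 167 166 167 167 168 167 166 166 167 167]
 [170 169 171 170 168 166 165 164 165 165 165 165 165]
 [167 167 168 171 169 164 163 164 166 164 165 165 165]
 [167 166 167 171 171 167 167 168 167 167 165 165 167]]
```

The tool is now upright in the grip: the foot and tip rows match the model. Next is the brake.

```bash
python3 -m inch '[{"slide":[0.14,-0.12,0],"twist":-0.04},{"slide":[0.14,-0.24,0],"twist":-0.085},{"slide":[0.14,-0.36,0],"twist":-0.085},{"slide":[0.14,-0.48,0],"twist":-0.085},{"slide":[0.14,-0.6,0],"twist":-0.085},{"slide":[0.14,-0.6,0],"twist":-0.085},{"slide":[0.14,-0.6,0],"twist":-0.085},{"slide":[0.14,-0.6,0],"twist":-0.085}]'
python3 -m inch '[{"slide":[0,-0.12,0],"twist":0},{"slide":[0,-0.24,0],"twist":0},{"slide":[0,-0.36,0],"twist":0},{"slide":[0,-0.48,0],"twist":0},{"slide":[0,-0.6,0],"twist":0},{"slide":[0,-0.62,0],"twist":0},{"slide":[0,-0.62,0],"twist":0},{"slide":[0,-0.62,0],"twist":0}]'; python3 -c "
from station import env;s=env.read_state();print(s['tcp_pos'],s['eef_rot'],s['force'])"
```

```text
clock: 9.25
tcp_pos: [0.5033, 0.0044, 0.2138]
eef_rot: [[1.0, -0.026, -0.001], [-0.026, -1.0, 0.0], [-0.001, -0.0, -1.0]]
force: [-0.0, 0.4, -1.0]
width: 0.192
finger_force: 108.4
clock: 9.92
tcp_pos: [0.5035, -0.1805, 0.2141]
eef_rot: [[1.0, -0.025, -0.001], [-0.025, -1.0, 0.001], [-0.001, -0.001, -1.0]]
force: [-0.6, 0.9, -1.5]
width: 0.194
finger_force: 108.6
[ 0.50352291 -0.18045185  0.2141187 ] [[ 9.99698021e-01 -2.45568286e-02 -9.10591184e-04]
 [-2.45561639e-02 -9.99698182e-01  7.34133978e-04]
 [-9.28344353e-04 -7.11551658e-04 -9.99999316e-01]] [-0.60675713  0.93709995 -1.51739618]
```

```bash
python3 -m inch '[{"slide":[0.005,-0.015,-0.03],"twist":0},{"slide":[0.005,-0.015,-0.06],"twist":0},{"slide":[0.005,-0.015,-0.09],"twist":0},{"slide":[0.005,-0.015,-0.105],"twist":0},{"slide":[0.005,-0.015,-0.105],"twist":0},{"slide":[0.005,-0.015,-0.105],"twist":0}]'
python3 - <<'E'
from geom import *
a=np.mean([env.grab_frame("side").astype(float) for _ in range(6)],0).astype(np.uint8);cv2.imwrite("pics/s4full.png",a[:,:,::-1])
T=env.read_state()["tcp_pos"];print(T,"tip exp px",proj("side",T+[0,0,-.0694]),"slot px",proj("side",[.5051,-.1815,.104]))
cv2.imwrite("pics/s4.png",cv2.resize(a[120:190,275:355,::-1],None,fx=8,fy=8,interpolation=cv2.INTER_CUBIC))
E
```

```text
clock: 10.42
tcp_pos: [0.505, -0.1859, 0.1827]
eef_rot: [[1.0, -0.025, -0.001], [-0.025, -1.0, 0.0], [-0.001, -0.0, -1.0]]
force: [0.3, -0.2, -1.5]
width: 0.196
finger_force: 108.6
[ 0.50508878 -0.18629671  0.18340465] tip exp px [[319.34301779 155.09885305]] slot px [[319.12845798 158.45985259]]
```

View pics/s4.png

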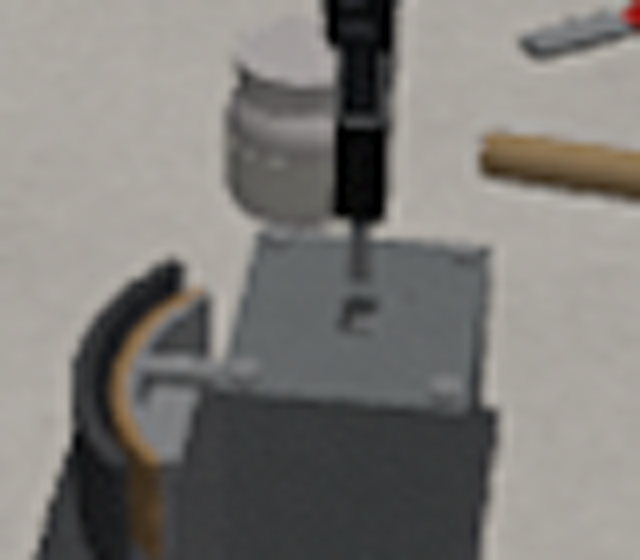

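The blade (crop column 361) is in line with the slot (columns 340–380, rows 296–335). I'll enter in small steps.

```bash
python3 -m inch '[{"slide":[0,0.003,-0.01],"twist":0},{"slide":[0,0.003,-0.02],"twist":0},{"slide":[0,0.003,-0.03],"twist":0},{"slide":[0,0.003,-0.04],"twist":0},{"slide":[0,0.003,-0.045],"twist":0},{"slide":[0,0.003,-0.045],"twist":0}]'
python3 -m inch '[{"slide":[0,0,-0.01],"twist":0},{"slide":[0,0,-0.015],"twist":0},{"slide":[0,0,-0.015],"twist":0}]'
```

```text
clock: 11.22
tcp_pos: [0.5048, -0.1853, 0.1691]
eef_rot: [[1.0, -0.025, -0.001], [-0.025, -1.0, 0.0], [-0.001, -0.0, -1.0]]
force: [-0.9, 0.5, -1.6]
width: 0.192
finger_force: 108.6
clock: 11.47
tcp_pos: [0.5055, -0.1857, 0.1656]
eef_rot: [[1.0, -0.025, 0.001], [-0.025, -1.0, -0.001], [0.001, 0.001, -1.0]]
force: [-0.1, -0.4, 5.1]
width: 0.192
finger_force: 109.5
```

Contact with a tooth tip at 7.8 mm depth and about 6.6 N. I'll lift, shift +5 mm in y and enter the next gap.

```bash
python3 -m inch '[{"slide":[0,0,0.02],"twist":0},{"slide":[0,0.017,0.02],"twist":0},{"slide":[0,0.017,0.02],"twist":0},{"slide":[0,0.017,0.01],"twist":0},{"slide":[0,0.017,0],"twist":0},{"slide":[0,0.017,-0.006],"twist":0},{"slide":[0,0.017,-0.006],"twist":0}]'
python3 -m inch '[{"slide":[0,0,-0.007],"twist":0},{"slide":[0,0,-0.014],"twist":0},{"slide":[0,0,-0.014],"twist":0}]'
```

```text
clock: 12.05
tcp_pos: [0.5047, -0.1801, 0.1626]
eef_rot: [[1.0, -0.025, -0.001], [-0.025, -1.0, 0.0], [-0.001, -0.0, -1.0]]
force: [-0.6, 0.2, -1.4]
width: 0.189
finger_force: 108.6
clock: 12.3
tcp_pos: [0.5049, -0.1802, 0.1586]
eef_rot: [[1.0, -0.025, -0.0], [-0.025, -1.0, 0.0], [-0.0, -0.0, -1.0]]
force: [0.8, 0.2, -1.4]
width: 0.191
finger_force: 108.7
```

```bash
python3 -m inch '[{"slide":[0,0,-0.005],"twist":0},{"slide":[0,0.004,-0.005],"twist":0},{"slide":[0,0.008,-0.005],"twist":0},{"slide":[0,0.012,-0.005],"twist":0},{"slide":[0,0.012,-0.005],"twist":0}]'
python3 -m inch '[{"slide":[0,0.005,0],"twist":0},{"slide":[0,0.01,0],"twist":0},{"slide":[0,0.014,0],"twist":0},{"slide":[0,0.014,0],"twist":0}]'
```

```text
clock: 12.72
tcp_pos: [0.505, -0.1764, 0.1577]
eef_rot: [[1.0, -0.025, 0.0], [-0.025, -1.0, -0.0], [0.0, 0.0, -1.0]]
force: [-0.4, 0.3, -0.6]
width: 0.195
finger_force: 108.6
clock: 13.05
tcp_pos: [0.5051, -0.1726, 0.1577]
eef_rot: [[1.0, -0.025, 0.0], [-0.025, -1.0, -0.001], [0.0, 0.001, -1.0]]
force: [-0.8, -3.1, -1.7]
width: 0.196
finger_force: 108.6
```

```bash
python3 -m inch '[{"slide":[0,0.004,0],"twist":0},{"slide":[0,0.008,0],"twist":0},{"slide":[0,0.008,0],"twist":0}]'
```

```text
clock: 13.3
tcp_pos: [0.5051, -0.17, 0.1576]
eef_rot: [[1.0, -0.025, 0.0], [-0.025, -1.0, -0.0], [0.0, 0.0, -1.0]]
force: [0.4, -2.2, -0.3]
width: 0.193
finger_force: 108.7
```

```bash
python3 -m inch '[{"slide":[0,-0.003,0.02],"twist":0},{"slide":[0,-0.003,0.048],"twist":0},{"slide":[-0.001,-0.02,0.048],"twist":0},{"slide":[-0.001,-0.04,0.048],"twist":0},{"slide":[-0.002,-0.059,0.048],"twist":0},{"slide":[-0.002,-0.059,0.048],"twist":0},{"slide":[-0.002,-0.059,0.035],"twist":0},{"slide":[-0.002,-0.059,0.025],"twist":0}]'
python3 -m inch '[{"slide":[0,0,-0.01],"twist":0},{"slide":[0,0,-0.02],"twist":0},{"slide":[0,0,-0.025],"twist":0},{"slide":[0,0,-0.025],"twist":0}]'
```

```text
clock: 13.97
tcp_pos: [0.5042, -0.1878, 0.1646]
eef_rot: [[1.0, -0.025, -0.0], [-0.025, -1.0, 0.0], [-0.0, -0.0, -1.0]]
force: [-0.6, 1.0, -0.7]
width: 0.196
finger_force: 108.7
clock: 14.3
tcp_pos: [0.5042, -0.1875, 0.1571]
eef_rot: [[1.0, -0.025, -0.001], [-0.025, -1.0, 0.0], [-0.001, -0.0, -1.0]]
force: [0.7, 0.7, -0.9]
width: 0.193
finger_force: 108.7
```

```bash
python3 -m inch '[{"slide":[0,0.006,0],"twist":0},{"slide":[0,0.012,0],"twist":0},{"slide":[0,0.018,0],"twist":0},{"slide":[0,0.024,0],"twist":0},{"slide":[0,0.03,0],"twist":0},{"slide":[0,0.036,0],"twist":0},{"slide":[0,0.036,0],"twist":0}]'
python3 -m inch '[{"slide":[0.001,0.005,0],"twist":0},{"slide":[0.001,0.01,0],"twist":0},{"slide":[0.001,0.015,0],"twist":0},{"slide":[0.001,0.015,0],"twist":0}]'
python3 -m inch '[{"slide":[0,0.004,0],"twist":0},{"slide":[0,0.007,0],"twist":0},{"slide":[0,0.007,0],"twist":0}]'
```

```text
clock: 14.88
tcp_pos: [0.5045, -0.1767, 0.1578]
eef_rot: [[1.0, -0.025, 0.0], [-0.025, -1.0, -0.0], [0.0, 0.0, -1.0]]
force: [1.4, -2.7, 0.3]
width: 0.189
finger_force: 108.9
clock: 15.22
tcp_pos: [0.5046, -0.1721, 0.1574]
eef_rot: [[1.0, -0.025, -0.0], [-0.025, -1.0, 0.0], [-0.0, -0.0, -1.0]]
force: [0.1, -3.1, -1.8]
width: 0.188
finger_force: 108.6
clock: 15.47
tcp_pos: [0.5047, -0.1701, 0.1575]
eef_rot: [[1.0, -0.025, -0.0], [-0.025, -1.0, 0.0], [-0.0, -0.0, -1.0]]
force: [-0.5, -2.8, -1.1]
width: 0.187
finger_force: 108.6
```

```bash
python3 -m inch '[{"slide":[0,-0.003,0.02],"twist":0},{"slide":[0,-0.003,0.048],"twist":0},{"slide":[0,-0.02,0.048],"twist":0},{"slide":[0,-0.04,0.048],"twist":0},{"slide":[-0.001,-0.059,0.048],"twist":0},{"slide":[-0.001,-0.059,0.048],"twist":0},{"slide":[-0.001,-0.059,0.035],"twist":0},{"slide":[-0.001,-0.059,0.025],"twist":0}]'
python3 -m inch '[{"slide":[0,0,-0.01],"twist":0},{"slide":[0,0,-0.02],"twist":0},{"slide":[0,0,-0.025],"twist":0},{"slide":[0,0.005,-0.025],"twist":0},{"slide":[0,0.01,-0.025],"twist":0},{"slide":[0,0.015,-0.025],"twist":0},{"slide":[0,0.015,-0.025],"twist":0}]'
python3 -m inch '[{"slide":[0,0.004,0],"twist":0},{"slide":[0,0.008,0],"twist":0},{"slide":[0,0.008,0],"twist":0}]'
```

```text
clock: 16.13
tcp_pos: [0.5042, -0.1881, 0.1645]
eef_rot: [[1.0, -0.026, -0.0], [-0.026, -1.0, 0.0], [-0.0, -0.0, -1.0]]
force: [-1.0, 0.0, -1.4]
width: 0.192
finger_force: 108.7
clock: 16.72
tcp_pos: [0.5044, -0.1834, 0.1577]
eef_rot: [[1.0, -0.025, 0.0], [-0.025, -1.0, -0.0], [0.0, 0.0, -1.0]]
force: [-0.4, -2.1, -3.0]
width: 0.192
finger_force: 108.5
clock: 16.97
tcp_pos: [0.5045, -0.181, 0.1578]
eef_rot: [[1.0, -0.025, 0.0], [-0.025, -1.0, -0.0], [0.0, 0.0, -1.0]]
force: [-0.9, -1.2, 0.0]
width: 0.191
finger_force: 108.7
```

```bash
python3 -m inch '[{"slide":[0,0.004,0],"twist":0},{"slide":[0,0.008,0],"twist":0},{"slide":[0,0.008,0],"twist":0}]'
python3 -m inch '[{"slide":[0,0.004,0],"twist":0},{"slide":[0,0.008,0],"twist":0},{"slide":[0,0.008,0],"twist":0}]'
```

```text
clock: 17.22
tcp_pos: [0.5045, -0.1787, 0.1578]
eef_rot: [[1.0, -0.025, 0.0], [-0.025, -1.0, -0.0], [0.0, 0.0, -1.0]]
force: [0.2, -3.1, 1.0]
width: 0.192
finger_force: 108.9
clock: 17.47
tcp_pos: [0.5044, -0.1762, 0.1576]
eef_rot: [[1.0, -0.025, 0.0], [-0.025, -1.0, -0.0], [0.0, 0.0, -1.0]]
force: [-0.3, -2.8, -0.3]
width: 0.192
finger_force: 108.9
```

```bash
python3 -m inch '[{"slide":[0,0.004,0],"twist":0},{"slide":[0,0.008,0],"twist":0},{"slide":[0,0.008,0],"twist":0}]'
```

```text
clock: 17.72
tcp_pos: [0.5043, -0.1737, 0.1574]
eef_rot: [[1.0, -0.025, -0.0], [-0.025, -1.0, 0.0], [-0.0, -0.0, -1.0]]
force: [-0.6, -3.2, -1.3]
width: 0.188
finger_force: 108.6
```

```bash
python3 -m inch '[{"slide":[0,0.004,0],"twist":0},{"slide":[0,0.008,0],"twist":0},{"slide":[0,0.012,0],"twist":0},{"slide":[0,0.012,0],"twist":0}]'
```

```text
clock: 18.05
tcp_pos: [0.5043, -0.17, 0.1575]
eef_rot: [[1.0, -0.025, -0.0], [-0.025, -1.0, 0.0], [-0.0, -0.0, -1.0]]
force: [-0.1, -1.9, -0.9]
width: 0.195
finger_force: 108.6
```

Next stroke.

```bash
python3 -m inch '[{"slide":[0.001,-0.003,0.02],"twist":0},{"slide":[0.001,-0.003,0.048],"twist":0},{"slide":[0,-0.02,0.048],"twist":0},{"slide":[0,-0.04,0.048],"twist":0},{"slide":[0,-0.059,0.048],"twist":0},{"slide":[0,-0.059,0.048],"twist":0},{"slide":[0,-0.059,0.035],"twist":0},{"slide":[0,-0.059,0.025],"twist":0}]'
python3 -m inch '[{"slide":[0,0,-0.01],"twist":0},{"slide":[0,0,-0.02],"twist":0},{"slide":[0,0,-0.025],"twist":0},{"slide":[0,0.005,-0.025],"twist":0},{"slide":[0,0.01,-0.025],"twist":0},{"slide":[0,0.015,-0.025],"twist":0},{"slide":[0,0.015,-0.025],"twist":0}]'
python3 -m inch '[{"slide":[0,0.004,0],"twist":0},{"slide":[0,0.008,0],"twist":0},{"slide":[0,0.008,0],"twist":0}]'
```

```text
clock: 18.72
tcp_pos: [0.5042, -0.1881, 0.1645]
eef_rot: [[1.0, -0.025, -0.0], [-0.025, -1.0, 0.0], [-0.0, -0.0, -1.0]]
force: [-1.6, 0.1, -1.4]
width: 0.187
finger_force: 108.7
clock: 19.3
tcp_pos: [0.5044, -0.1834, 0.1577]
eef_rot: [[1.0, -0.025, 0.0], [-0.025, -1.0, -0.0], [0.0, 0.0, -1.0]]
force: [-0.8, -0.9, -1.5]
width: 0.191
finger_force: 108.5
clock: 19.55
tcp_pos: [0.5045, -0.181, 0.1578]
eef_rot: [[1.0, -0.025, 0.0], [-0.025, -1.0, -0.0], [0.0, 0.0, -1.0]]
force: [0.1, -1.8, -1.2]
width: 0.189
finger_force: 108.7
```

```bash
python3 -m inch '[{"slide":[0,0.004,0],"twist":0},{"slide":[0,0.007,0],"twist":0},{"slide":[0,0.007,0],"twist":0}]'
```

```text
clock: 19.8
tcp_pos: [0.5045, -0.179, 0.1578]
eef_rot: [[1.0, -0.025, 0.0], [-0.025, -1.0, -0.0], [0.0, 0.0, -1.0]]
force: [-0.3, -3.1, 1.0]
width: 0.192
finger_force: 108.9
```

```bash
python3 -m inch '[{"slide":[0,0.004,0],"twist":0},{"slide":[0,0.007,0],"twist":0},{"slide":[0,0.007,0],"twist":0}]'
```

```text
clock: 20.05
tcp_pos: [0.5044, -0.1768, 0.1576]
eef_rot: [[1.0, -0.025, 0.0], [-0.025, -1.0, -0.0], [0.0, 0.0, -1.0]]
force: [0.7, -2.9, 0.6]
width: 0.192
finger_force: 108.9
```

```bash
python3 -m inch '[{"slide":[0,0.004,0],"twist":0},{"slide":[0,0.007,0],"twist":0},{"slide":[0,0.007,0],"twist":0}]'
```

```text
clock: 20.3
tcp_pos: [0.5044, -0.1746, 0.1575]
eef_rot: [[1.0, -0.025, -0.0], [-0.025, -1.0, 0.0], [-0.0, -0.0, -1.0]]
force: [0.9, -2.6, -1.2]
width: 0.191
finger_force: 108.7
```

```bash
python3 -m inch '[{"slide":[0,0.004,0],"twist":0},{"slide":[0,0.006,0],"twist":0},{"slide":[0,0.006,0],"twist":0}]'
```

```text
clock: 20.55
tcp_pos: [0.5043, -0.1729, 0.1574]
eef_rot: [[1.0, -0.025, -0.0], [-0.025, -1.0, 0.0], [-0.0, -0.0, -1.0]]
force: [0.0, -3.6, -2.6]
width: 0.19
finger_force: 108.6
```

```bash
python3 -m inch '[{"slide":[0,0.003,0],"twist":0},{"slide":[0,0.006,0],"twist":0},{"slide":[0,0.006,0],"twist":0}]'
```

```text
clock: 20.8
tcp_pos: [0.5044, -0.1711, 0.1576]
eef_rot: [[1.0, -0.025, -0.0], [-0.025, -1.0, 0.0], [-0.0, -0.0, -1.0]]
force: [0.1, -3.4, -0.8]
width: 0.19
finger_force: 108.6
```

```bash
python3 -m inch '[{"slide":[0,0.003,0],"twist":0},{"slide":[0,0.003,0],"twist":0}]'
python3 -m inch '[{"slide":[0,-0.003,0.02],"twist":0},{"slide":[0,-0.003,0.048],"twist":0},{"slide":[0,-0.02,0.048],"twist":0},{"slide":[0,-0.04,0.048],"twist":0},{"slide":[0,-0.059,0.048],"twist":0},{"slide":[0,-0.059,0.048],"twist":0},{"slide":[0,-0.059,0.035],"twist":0},{"slide":[0,-0.059,0.025],"twist":0}]'
python3 -m inch '[{"slide":[0,0,-0.01],"twist":0},{"slide":[0,0,-0.02],"twist":0},{"slide":[0,0,-0.025],"twist":0},{"slide":[0,0.004,-0.025],"twist":0},{"slide":[0,0.008,-0.025],"twist":0},{"slide":[0,0.008,-0.025],"twist":0}]'
python3 -m inch '[{"slide":[0,0.003,0],"twist":0},{"slide":[0,0.006,0],"twist":0},{"slide":[0,0.006,0],"twist":0}]'
```

```text
clock: 20.97
tcp_pos: [0.5044, -0.1702, 0.1576]
eef_rot: [[1.0, -0.025, -0.0], [-0.025, -1.0, -0.0], [-0.0, 0.0, -1.0]]
force: [0.3, -3.4, -1.0]
width: 0.19
finger_force: 108.7
clock: 21.63
tcp_pos: [0.5042, -0.1881, 0.1645]
eef_rot: [[1.0, -0.025, -0.0], [-0.025, -1.0, 0.0], [-0.0, -0.0, -1.0]]
force: [0.3, 0.2, -2.5]
width: 0.187
finger_force: 108.7
clock: 22.13
tcp_pos: [0.5044, -0.1856, 0.1576]
eef_rot: [[1.0, -0.025, 0.0], [-0.025, -1.0, -0.0], [0.0, 0.0, -1.0]]
force: [-0.9, -1.9, -1.8]
width: 0.187
finger_force: 108.5
clock: 22.38
tcp_pos: [0.5045, -0.1838, 0.1578]
eef_rot: [[1.0, -0.025, 0.0], [-0.025, -1.0, -0.0], [0.0, 0.0, -1.0]]
force: [-0.3, -2.5, -1.1]
width: 0.188
finger_force: 108.7
```

```bash
python3 -m inch '[{"slide":[0,0.003,0],"twist":0},{"slide":[0,0.006,0],"twist":0},{"slide":[0,0.006,0],"twist":0}]'
```

```text
clock: 22.63
tcp_pos: [0.5045, -0.182, 0.1578]
eef_rot: [[1.0, -0.025, 0.0], [-0.025, -1.0, -0.0], [0.0, 0.0, -1.0]]
force: [0.3, -2.1, -0.1]
width: 0.192
finger_force: 108.8
```

```bash
python3 -m inch '[{"slide":[0,0.003,0],"twist":0},{"slide":[0,0.006,0],"twist":0},{"slide":[0,0.006,0],"twist":0}]'
```

```text
clock: 22.88
tcp_pos: [0.5046, -0.1807, 0.1578]
eef_rot: [[1.0, -0.025, 0.001], [-0.025, -1.0, -0.001], [0.001, 0.001, -1.0]]
force: [-0.3, -6.5, 0.3]
width: 0.19
finger_force: 109.0
```

```bash
python3 -m inch '[{"slide":[0,0.003,0],"twist":0},{"slide":[0,0.006,0],"twist":0},{"slide":[0,0.006,0],"twist":0}]'
```

```text
clock: 23.13
tcp_pos: [0.5047, -0.1796, 0.1578]
eef_rot: [[1.0, -0.024, 0.001], [-0.024, -1.0, -0.003], [0.001, 0.003, -1.0]]
force: [-0.6, -10.6, -2.3]
width: 0.192
finger_force: 109.1
```

```bash
python3 -m inch '[{"slide":[0,0.003,0],"twist":0},{"slide":[0,0.006,0],"twist":0},{"slide":[0,0.006,0],"twist":0}]'
```

```text
clock: 23.38
tcp_pos: [0.5049, -0.1785, 0.1578]
eef_rot: [[1.0, -0.024, 0.001], [-0.024, -1.0, -0.004], [0.001, 0.004, -1.0]]
force: [-0.9, -14.8, -2.7]
width: 0.191
finger_force: 109.4
```

That is the stop: the force now climbs about 4 N per step. I'll hold at about 14 N for over half a second.

```bash
python3 -m inch '[{"slide":[0,-0.002,0],"twist":0},{"slide":[0,-0.002,0],"twist":0},{"slide":[0,-0.002,0],"twist":0},{"slide":[0,-0.002,0],"twist":0},{"slide":[0,-0.002,0],"twist":0},{"slide":[0,-0.002,0],"twist":0},{"slide":[0,-0.002,0],"twist":0},{"slide":[0,-0.002,0],"twist":0}]'
```

```text
clock: 24.05
tcp_pos: [0.5048, -0.179, 0.1578]
eef_rot: [[1.0, -0.024, 0.001], [-0.024, -1.0, -0.003], [0.001, 0.003, -1.0]]
force: [-1.0, -14.1, -3.0]
width: 0.192
finger_force: 109.2
```

```bash
python3 -m inch '[{"slide":[0,-0.01,0],"twist":0},{"slide":[0,-0.025,0],"twist":0},{"slide":[0,-0.025,0.04],"twist":0},{"slide":[0,-0.025,0.1],"twist":0},{"slide":[0,-0.025,0.18],"twist":0},{"slide":[0,-0.025,0.19],"twist":0},{"slide":[0,-0.025,0.19],"twist":0}]'
python3 -m inch '[{"slide":[-0.05,0.12,0],"twist":0.04},{"slide":[-0.1,0.24,0],"twist":0.08},{"slide":[-0.145,0.36,0],"twist":0.085},{"slide":[-0.145,0.48,0],"twist":0.085},{"slide":[-0.145,0.6,0],"twist":0.085},{"slide":[-0.145,0.6,0],"twist":0.085},{"slide":[-0.145,0.6,0],"twist":0.085},{"slide":[-0.145,0.6,0],"twist":0.085}]'
```

```text
clock: 24.63
tcp_pos: [0.5047, -0.1845, 0.2154]
eef_rot: [[1.0, -0.025, 0.002], [-0.025, -1.0, -0.0], [0.002, 0.0, -1.0]]
force: [-0.6, -1.0, -1.6]
width: 0.193
finger_force: 109.0
clock: 25.3
tcp_pos: [0.4606, -0.0047, 0.2137]
eef_rot: [[1.0, 0.02, -0.001], [0.02, -1.0, 0.0], [-0.001, -0.0, -1.0]]
force: [-0.3, 0.1, -1.6]
width: 0.189
finger_force: 109.1
```

```bash
python3 -m inch '[{"slide":[0.003,0.12,0],"twist":0},{"slide":[0.003,0.24,0],"twist":0},{"slide":[0.003,0.36,0],"twist":0},{"slide":[0.003,0.48,0],"twist":0},{"slide":[0.003,0.6,0],"twist":0},{"slide":[0.003,0.63,0],"twist":0},{"slide":[0.003,0.63,0],"twist":0},{"slide":[0.003,0.63,0],"twist":0}]'
python3 tilt.py
```

```text
clock: 25.97
tcp_pos: [0.4619, 0.1834, 0.214]
eef_rot: [[1.0, 0.019, -0.001], [0.019, -1.0, -0.001], [-0.001, 0.001, -1.0]]
force: [0.4, -0.2, -1.0]
width: 0.191
finger_force: 109.1
[0.46189235 0.18339516 0.21397272] [ 0.37634117 -0.23380865 -0.96384911]
exp [[324.04166048 217.43710562]
 [323.5826027  227.48405036]]
[[170 156  76   0  12  14   5  12   9   6  25 132 177]
 [167 153  73   2   9   5  13  11   7   6  23 129 173]
 [168 154  69   3   7  11  12  14  12   3  22 128 173]
 [170 154  58   5   6   8  12  14   7   2  22 130 175]
 [170 153  43   4   8  16  13  12  12   3  37 134 174]
 [172 152  26   2  14   8   9  14   6   4  53 139 174]
 [171 153  28   3  11   8  10  12   9   2  62 140 172]
 [175 154  29   2   6   7  14  11  11   0  82 152 173]
 [174 153  45   0   0   8   2   2   1   0  91 157 172]
 [168 162 129 116 102  23  32  36  44  49 113 165 169]
 [165 170 171 172 149  52  57  74 123 146 157 172 166]
 [167 165 169 171 142  60  64  90 153 181 173 169 167]
 [165 165 166 164 130  58  61  94 152 175 171 167 167]
 [166 166 166 164 126  58  60  92 150 174 171 168 166]
 [165 168 169 164 127  58  58  95 150 172 169 170 170]
 [164 167 171 168 127  53  59  99 153 170 167 169 171]
 [163 166 171 166 124  48  50 104 156 170 166 166 168]
 [165 167 169 169 149 116 104 129 162 169 167 167 167]
 [165 164 167 172 172 165 157 161 169 171 171 170 167]
 [167 165 168 168 170 170 170 169 169 169 171 170 167]
 [171 168 167 166 165 167 168 167 167 166 167 166 166]
 [169 169 170 169 168 166 164 165 165 165 166 165 166]
 [167 167 168 170 170 164 162 166 166 165 165 166 165]
 [167 167 168 171 170 167 167 167 167 166 165 165 165]]
```

The tool is still upright. Lowering it into the pocket.

```bash
python3 -m inch '[{"slide":[0,0.003,-0.1],"twist":0},{"slide":[0,0.003,-0.2],"twist":0},{"slide":[0,0.003,-0.28],"twist":0},{"slide":[0,0.003,-0.33],"twist":0},{"slide":[0,0.003,-0.36],"twist":0},{"slide":[0,0.003,-0.36],"twist":0}]'
python3 -m inch '[{"slide":[0,0,-0.02],"twist":0},{"slide":[0,0,-0.04],"twist":0},{"slide":[0,0,-0.06],"twist":0},{"slide":[0,0,-0.078],"twist":0},{"slide":[0,0,-0.083],"twist":0},{"slide":[0,0,-0.083],"twist":0}]'
```

```text
clock: 26.67
tcp_pos: [0.4614, 0.1843, 0.1052]
eef_rot: [[1.0, 0.018, -0.003], [0.018, -1.0, -0.001], [-0.003, 0.001, -1.0]]
force: [0.7, 0.9, -2.4]
width: 0.194
finger_force: 109.1
clock: 27.17
tcp_pos: [0.4617, 0.1852, 0.0814]
eef_rot: [[1.0, 0.02, -0.001], [0.02, -1.0, -0.0], [-0.001, 0.0, -1.0]]
force: [-0.3, 0.0, -1.1]
width: 0.189
finger_force: 109.1
```

```bash
python3 -m inch '[{"slide":[0,0,-0.003],"twist":0},{"slide":[0,0,-0.003],"twist":0}]'
python3 -m inch '[{"slide":[0,0,0],"twist":0},{"slide":[0,0,0],"twist":0},{"slide":[0,0,0],"twist":0},{"slide":[0,0,0],"twist":0},{"slide":[0,0,0],"twist":0},{"slide":[0,0,0],"twist":0},{"slide":[0,0,0],"twist":0}]' 0.4
python3 -m inch '[{"slide":[0,0,0.08],"twist":0},{"slide":[0,0,0.18],"twist":0},{"slide":[0,0,0.3],"twist":0},{"slide":[0,0,0.42],"twist":0},{"slide":[0,0,0.54],"twist":0},{"slide":[0,0,0.54],"twist":0},{"slide":[0,0,0.54],"twist":0},{"slide":[0,0,0.54],"twist":0}]'
python3 - <<'E'
from geom import *
a=env.grab_frame("side");cv2.imwrite("pics/s5.png",cv2.resize(a[130:285,265:385,::-1],None,fx=3.8,fy=3.8,interpolation=cv2.INTER_CUBIC))
E
```

```text
clock: 27.33
tcp_pos: [0.4619, 0.1852, 0.0809]
eef_rot: [[1.0, 0.02, 0.0], [0.02, -1.0, -0.0], [0.0, 0.0, -1.0]]
force: [0.1, 0.6, -1.1]
width: 0.189
finger_force: 109.1
clock: 27.92
tcp_pos: [0.4618, 0.1852, 0.0808]
eef_rot: [[1.0, 0.019, 0.0], [0.019, -1.0, -0.0], [0.0, 0.0, -1.0]]
force: [0.0, -0.4, -0.0]
width: 0.698
finger_force: 0.0
clock: 28.58
tcp_pos: [0.4614, 0.1851, 0.2423]
eef_rot: [[1.0, 0.019, -0.0], [0.019, -1.0, -0.0], [-0.0, 0.0, -1.0]]
force: [-0.1, -0.5, 0.1]
width: 0.698
finger_force: 0.0
```

View pics/s5.png

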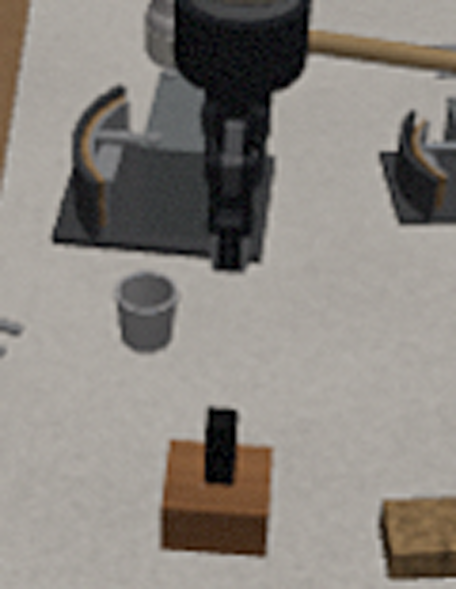

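The tool stands upright and home in the block at crop (221,445), the gripper is clear above it, and the lining is up against the drum wall at crop (95,150). Handing in.

```bash
python3 -c "
from station import env;print(env.job_done())"
```

```text
the job is handed in; nothing more can be done
None
```

I've handed the job in: the star wheel is up against its stop (it held still under about 14 N for roughly 0.6 s), and the tool is back home in its block and released; the judge gave no verdict.

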